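# Close up the coffee grinder and hold its lid at pulse

## Robot

A 7-joint arm with a two-finger parallel gripper is mounted at the origin on the work surface. World frame = base frame: x ahead of the robot, y to its left, z up, the work surface at z = 0. Lengths are in m, angles in rad, forces in N, time in s.
With the tool pointing down it reaches from about 0.4 to 0.875 m from the base axis. Payload 19.3 kg.
Tool frame: the origin (TCP) lies at the very end of the fingers, on their centre line; the grasp point (between the pads) lies 19 mm behind it; z points along the fingers, x is the direction in which the jaws open and shut, and the axes are right-handed (so a half turn about z gives the same grasp; the last joint's range is limited). The gripper opens to 85 mm and grips with 20 to 120 N. Pads are 22 mm wide; open, the fingers measure 114 mm over their backs; the gripper's body (76 mm by 85 mm) begins 54 mm behind the grasp point. The pads swing forward as they close: fully open they stand 13 mm farther back than shut.
Start: joints at [-1.17, 0.521, -0.036, 1.599, 0.021, 1.021, -0.113], TCP at [0.284, 0.557, 0.231] pointing down, gripper open.
Joint ranges: [-2.91, 2.91], [-0.3, 2.13], [-1.5, 1.42], [0.17, 2.43], [-1.26, 4.41], [0.16, 1.93], [-2.52, 2.52]. Speed limits (rad/s): [1.89, 1.89, 2.39, 2.39, 3.01, 3.01, 3.01].

## Interface

Orientations are given as a unit quaternion [x, y, z, w].
In Python, from plant import sensors, eyes, ticket gives the robot as it stands.
- The arm moves only by the tool send_rows, never from a script. Its argument "targets" is text: rows parted by semicolons, each of 5 numbers parted by spaces: the closure, from -1 (fully open) to 1 (shut), so that 0 is half open, then the shift along the tool's x, y, z in mm, then the turn about the tool's z in degrees. A call has 1 to 5 rows; each row shifts and turns the commanded pose from where the row before left it, along the tool's axes as they then stand; what a row does not reach is not made up. A row lasts 1/12 s, in which the tool goes at most 41.7 mm and 7.16 degrees, less where a joint would pass 70% of its speed; a pose out of reach is approached as far as the arm can. A call with a gripper value outside its range is refused whole. The fingers move at their own pace and stop on an object; "force" is the grip in N (left out, the last holds). Time passes only in rows, so rows that do not move let the fingers close. It gives the time, the measured TCP pose, the force and the opening at its end, in the units of the state.
- sensors.read_state(): the state, without advancing time (a new reading comes with each control period).
- eyes.camera(name): name is "scene" or "top" or "wrist"; returns the picture (400x640x3 uint8, red, green, blue); there is no depth.
- eyes.camera_params(name): a dict with "vertical_fov" (degrees; the focal length in pixels is half the picture's height over the tangent of half this angle, whatever the lens; pixels are square), "cx", "cy" (the principal point, pixels), "k1" (the pictures are not rectified: a ray, as slopes to the right and down, at radius r is drawn at 1 + k1 r^2 times it, then the intrinsics apply), "rvec" (rotation vector, rad) and "tvec" (3), from world to camera coordinates, as OpenCV has them. Camera axes: x right, y down, z forward; pixel columns grow to the right and rows downward; lengths in m; the calibration is good to about 2 mm. A picture is of the moment at which its call begins: read the wrist's pose just before it. camera_params takes no time and is no camera call; for the wrist camera it gives the pose at the moment of the call.
- ticket.finish_job(): hands the job in, once; it reports no verdict.
The state is a dict: "t": time; "q": joint angles; "joint_velocities": joint speeds; "joint_efforts": joint torques, N m; "eef_pos": TCP position; "ee_rot": TCP orientation; "wrist_force": force on the tool from outside, world axes, zero at the start; "moment": the same for the moment, N m; "grip_width": finger opening in m.
Only numpy, scipy, OpenCV 4.12 (cv2) and the standard library are available. Lean on these libraries where they do the work, as an engineer would, in place of code of your own. Each camera call takes 0.05 s, during which the arm holds its last target. There are 200 camera calls.

## Task

Make the coffee grinder ready and run it on pulse: first push the catch bin straight back until its rear sits flush against the grinder, then drop the lid's two lugs through the slots in the collar until the cap sits down on it, and twist the lid clockwise half-way towards the lock, to the orange pulse mark. The lid is sprung, so finish while still gripping it and holding it at the pulse mark: do not let go, and never turn it as far as the lock click. Leave the mug, jars, mill and spoon where they stand.

Things in the scene. Friction and masses are not known exactly. Their poses are not given: they have to be found in the camera images.
- grinder: Compact electric coffee grinder, fixed to the worktop: steel housing 105 (x) by 122 (y) by 147 mm high with a round dark collar with bright inner lip on top (outer radius 52, top 165 mm above the worktop). Origin: on the collar's axis at worktop level; z up; its front (chute outlet, dial, bin bay) faces its own -x.
- grinder_face (a point): Point on the grinder's front face, 52.5 mm before its origin, 30 mm above the worktop, where the middle of the bin's rear must meet it. Two black guide feet, 14 mm wide and 14 mm high, reach 83 mm forward of the face, with 76 mm free between them for the bin. Axes as the grinder's.
- collar_seat (a point): Centre of the collar's mouth at its flat top (165 mm up), on which the cap comes to rest. Mouth radius 34 mm; its lip is 5 mm thick, beneath it room of 40 mm radius, 13 mm high. Two slots 19 mm wide through the lip, on the grinder's +x and -x sides, let the lid's lugs down. Axes as the grinder's.
- pulse_mark (a point): The orange pulse mark on the collar's rim, 48 mm from its axis; its twin lies straight across. The rim is marked twice alike, clockwise seen from above: white at the slots (angle 0), orange pulse (0.65 rad on), red lock (1.45 rad on). At pulse the lid's white pointers stand at the orange marks.
- pulse_ring (a joint): Switch ring under the collar's lip, turned by the inserted lugs (about 0.07 rad of play each way). 0 = rest, at the slots; grows as the lid turns clockwise seen from above. Pulse at 0.65. A spring drives it back to 0 (0.09 N m at 0, 0.16 at pulse, fading to none at 1.2); past 1.2 it snaps onward by itself and clicks into the lock at 1.45.
- lid: Loose grinder lid, about 0.14 kg, upright on the worktop left or right of the grinder. Origin: centre of the plug's underside; z up. Plug 62 mm diameter, chamfered foot, 15 mm high; above it a black cap, 88 mm diameter, 10 mm thick, with white pointer lines over the lugs; on it an aluminium grip bar. 51 mm high in all.
- lid_seat (a point): On the lid's axis at the cap's underside, 15 mm above the origin; meets collar_seat when seated. Two lugs on the plug's +x and -x sides, 14 mm wide, 6 mm thick, reach to 38 mm radius, undersides 1 mm above the plug's. They enter the slots when the lid's x axis lies along the grinder's x axis, either way round. Axes as the lid's.
- lid_grip (a point): Middle of the grip bar, 38 mm above the lid's origin and 13 mm above the cap's top. The bar runs along the lid's x axis: 56 mm long, 14 mm wide (y), 26 mm high; it is pinched across its width. Axes as the lid's.
- bin: Loose catch bin, a closed grey plastic box with a black front, about 0.22 kg: 72 (x) by 66 (y) by 70 mm high. Origin: centre of its underside, z up; its rear (+x) faces the grinder. It stands on the worktop between the guide feet (5 mm play each side), pulled out 20 to 45 mm from the grinder's face.
- bin_back (a point): Middle of the bin's rear, 36 mm behind its origin and 30 mm up; it meets grinder_face when the bin is home. Axes as the bin's.
- bin_front (a point): Middle of the bin's flat front face, 36 mm before its origin and 30 mm up: where to push. Axes as the bin's.
- mug: Bystander: blue mug, 80 mm diameter, 90 mm high, on the other side of the grinder from the lid. Origin under its middle.
- big_jar: Bystander: glass jar, 110 mm diameter, 130 mm high, steel lid. Origin under its middle.
- spice_a: Bystander: spice jar, amber glass, 48 mm diameter, 75 mm high. Origin under its middle.
- spice_b: Bystander: spice jar, green glass, 48 mm diameter, 75 mm high. Origin under its middle.
- spice_c: Bystander: spice jar, terracotta, 48 mm diameter, 75 mm high. Origin under its middle.
- pepper_mill: Bystander: dark wood pepper mill, 56 mm diameter, 150 mm high. Origin under its middle.
- spoon: Bystander: steel spoon lying behind the grinder.
There are look-alikes about, which are no part of the job. Several things look just like the lid: the one meant starts farthest to the robot's right.

How it is judged:
On the way, in this order (a step that is already met when the one before it is completed fails the run):
1. the catch bin is flush against the grinder's face, before the lid goes on (x of bin_back in the frame of grinder_face above -0.004 m and y of bin_back in the frame of grinder_face between -0.008 and 0.008 m and angle between the x axis of bin and the x axis of grinder, either way round below 0.06 rad and angle between bin's own z axis and vertical below 0.06 rad and horizontal distance between lid_seat and collar_seat above 0.06 m), for 0.2 s.
2. the lid has dropped home through the slots, not yet turned (horizontal distance between lid_seat and collar_seat below 0.006 m and z of lid_seat in the frame of collar_seat below 0.004 m and angle between lid's own z axis and vertical below 0.08 rad and value of joint pulse_ring below 0.3 rad), for 0.1 s.
At the end, for the whole second after the job is handed in: The gripper still holds the lid (over 2 N of contact), the cap is down on the collar (within 4 mm, 6 mm off centre, 0.08 rad tilt), the switch ring stays between 0.45 and 0.85 rad (pulse mark 0.65), and the bin is still flush (gap under 4 mm, within 8 mm sideways, square to 0.06 rad) (value of joint pulse_ring between 0.45 and 0.85 rad and horizontal distance between lid_seat and collar_seat below 0.006 m and z of lid_seat in the frame of collar_seat below 0.004 m and angle between lid's own z axis and vertical below 0.08 rad and contact force between the fingers and lid above 2 N and x of bin_back in the frame of grinder_face above -0.004 m and y of bin_back in the frame of grinder_face between -0.008 and 0.008 m and angle between the x axis of bin and the x axis of grinder, either way round below 0.06 rad and angle between bin's own z axis and vertical below 0.06 rad); the arm keeps its last pose, push and grip.
It fails at once if the lid is turned as far as the lock click (ring past 1.1 rad) (value of joint pulse_ring above 1.1 rad).
It fails at once if a bystander is shoved more than 30 mm or tipped (distance of any of mug, big_jar, spice_a, spice_b, spice_c, pepper_mill, spoon from where it was at the start of the episode above 0.03 m or angle between any of mug, big_jar, spice_a, spice_b, spice_c, pepper_mill's own z axis and vertical above 0.4 rad).
It also fails if it takes over 56 s, if anything falls off the work surface, if the arm or the gripper's body presses on something with over 40 N, if the wrist force passes 120 N, or if a joint passes its speed limit or range.

## Working session

There is one attempt and no reset: what is moved stays moved. The work goes in short steps, Python scripts to look and compute and a tool call to move; the robot and the scene stay as the last step left them, time stands still between calls to the robot, and variables do not carry over. Pictures are saved under pics/ and viewed, about 8 in all and at most 12, crops included, and the job is handed in when it is done.

Besides the shell and the picture viewer there is one more tool, called in YAML: its name, and indented under it one key for each argument. send_rows: Moves the arm, as the interface text tells. Its arguments: {"type":"object","properties":{"targets":{"type":"string"},"force":{"type":"number"}},"required":["targets"]}

```bash
ls; mkdir -p pics
cat > h.py <<'E'
import numpy as np, cv2
from plant import sensors, eyes, ticket
from scipy.spatial.transform import Rotation as R
def K(p):
    f=200/np.tan(np.radians(p["vertical_fov"])/2)
    return np.array([[f,0,p["cx"]],[0,f,p["cy"]],[0,0,1.]]), np.array([p["k1"],0,0,0,0.])
def ray(p,uv):
    k,d=K(p); n=cv2.undistortPoints(np.array(uv,float).reshape(-1,1,2),k,d).reshape(-1,2)
    Rm=cv2.Rodrigues(np.array(p["rvec"],float))[0]; c=-Rm.T@np.array(p["tvec"],float).ravel()
    return c,np.c_[n,np.ones(len(n))]@Rm
def plane(p,uv,z):
    c,r=ray(p,uv); return c+r*((z-c[2])/r[:,2])[:,None]
def proj(p,X):
    k,d=K(p); return cv2.projectPoints(np.array(X,float).reshape(-1,1,3),np.array(p["rvec"],float),np.array(p["tvec"],float),k,d)[0].reshape(-1,2)
def snap(n,f):
    p=eyes.camera_params(n); im=np.array(eyes.camera(n))[:,:,::-1].copy(); cv2.imwrite("pics/"+f+".png",im); return p,im
E
python3 - <<'E'
from h import *
s=sensors.read_state(); print(s)
for n in("scene","top"):
    p,im=snap(n,n+"0"); print(p)
E
```

```text
pics
{'t': 0.0, 'q': array([-1.17021004,  0.52202308, -0.03632699,  1.5999979 ,  0.02119549,
        1.02108013, -0.11282062]), 'joint_velocities': array([ 1.28016020e-03, -2.29384298e-05,  6.97930412e-04,  4.93943089e-04,
        1.60979406e-03, -9.64725684e-04, -8.87931961e-04]), 'joint_efforts': array([-5.05144835e-04, -9.27105618e+01,  1.97958335e+00, -3.69935203e+01,
        1.77093165e-02,  8.13509105e-03,  8.27675012e-05]), 'eef_pos': array([0.28337378, 0.55669763, 0.2307237 ]), 'ee_rot': array([ 8.52530516e-01,  5.22677150e-01, -4.58070634e-04,  3.25289189e-04]), 'wrist_force': array([-0.44862544, -0.21761551,  0.30308915]), 'moment': array([-0.0236621 ,  0.03830542, -0.01768894]), 'grip_width': 0.08549637320778566}
{'vertical_fov': 42.76559947137042, 'cx': 320.48004037288626, 'cy': 207.3473202439655, 'k1': -0.03014815834462387, 'rvec': array([ 1.73322541,  1.81440417, -0.76735223]), 'tvec': array([-0.02523452, -0.31463001,  2.16675758])}
{'vertical_fov': 47.95533987534494, 'cx': 318.57940837107327, 'cy': 202.02598035184144, 'k1': -0.10988215408162205, 'rvec': array([ 2.1120165 , -2.13795564,  0.16982608]), 'tvec': array([0.08689668, 0.5701734 , 1.45972453])}
```

View pics/top0.png

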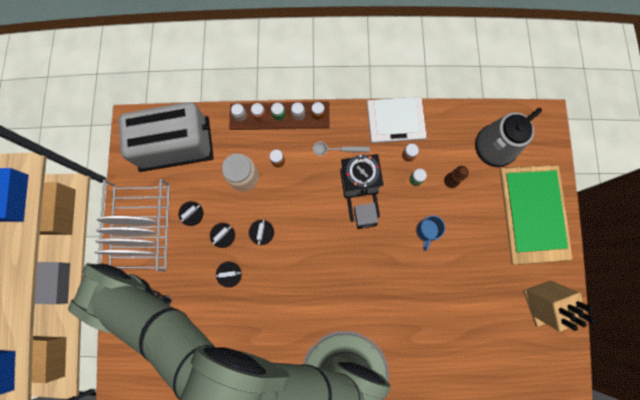

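View pics/scene0.png

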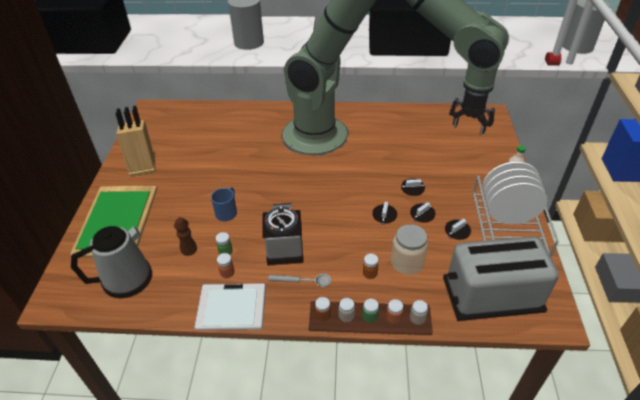

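The top picture shows the grinder at about (362,172) with the bin in front of it at (366,214). There are four lids, at (190,213), (222,235), (261,232) and (229,273). The robot's right is the image's right, so the lid I want is the one at (261,232). The jars, mug and mill stand clear.

Run:
```python
from h import *
p=eyes.camera_params("top"); im=cv2.imread("pics/top0.png")
print("base",proj(p,[[0,0,0]]))
g=im.max(2)
for c,z in(((190,213),.025),((222,235),.025),((261,232),.025),((229,273),.025)):
    m=np.zeros_like(g); cv2.circle(m,c,15,255,-1)
    hsv=cv2.cvtColor(im,cv2.COLOR_BGR2HSV)
    dark=((hsv[...,2]<60)&(m>0)).astype(np.uint8); br=((hsv[...,1]<50)&(hsv[...,2]>110)&(m>0)).astype(np.uint8)
    h=cv2.convexHull(cv2.findNonZero(dark|br)); M=cv2.moments(h); cc=[M['m10']/M['m00'],M['m01']/M['m00']]
    r=cv2.minAreaRect(cv2.findNonZero(br)); b=cv2.boxPoints(r); bw=plane(p,b,.051)
    e=sorted([(bw[1]-bw[0]),(bw[2]-bw[1])],key=np.linalg.norm)[1]
    print(cc,plane(p,cc,z)[0].round(4),"bar",plane(p,[r[0]],.051)[0].round(4),np.degrees(np.arctan2(e[1],e[0])).round(1))
print("collar",plane(p,[[362,172]],.165),"bin",plane(p,[[366,215]],.07),"mug",plane(p,[[430,229]],.09),"spoon",plane(p,[[320,148],[368,150]],0))
print("jars",plane(p,[[276,157],[411,152],[418,177]],.075),plane(p,[[456,177]],.15),plane(p,[[238,165]],.13))
c=cv2.resize(im[120:250,220:470],None,fx=3.2,fy=3.2,interpolation=cv2.INTER_CUBIC); cv2.imwrite("pics/c1.png",c)
```

```text
base [[344.88936825 374.65903581]]
[190.47353535353534, 213.25535353535352] [0.5422 0.5219 0.025 ] bar [0.5441 0.5204 0.051 ] -48.8
[221.98443113772456, 234.8942115768463] [0.4665 0.41   0.025 ] bar [0.4677 0.4082 0.051 ] -44.8
[260.99326198969476, 231.91399128022195] [0.4754 0.2765 0.025 ] bar [0.4727 0.2769 0.051 ] -8.9
[228.17000742390496, 274.050853749072] [0.3344 0.3862 0.025 ] bar [0.3353 0.3814 0.051 ] -82.2
collar [[ 0.64480794 -0.05865144  0.165     ]] bin [[ 0.52220261 -0.0760875   0.07      ]] mug [[ 0.47049271 -0.281139    0.09      ]] spoon [[ 0.77453349  0.07337371  0.        ]
 [ 0.76482196 -0.09675192  0.        ]]
jars [[ 0.72284365  0.22148658  0.075     ]
 [ 0.73408925 -0.23435038  0.075     ]
 [ 0.64724026 -0.25356432  0.075     ]] [[ 0.62868643 -0.35958114  0.15      ]] [[0.68272718 0.33914362 0.13      ]]
```

View pics/c1.png

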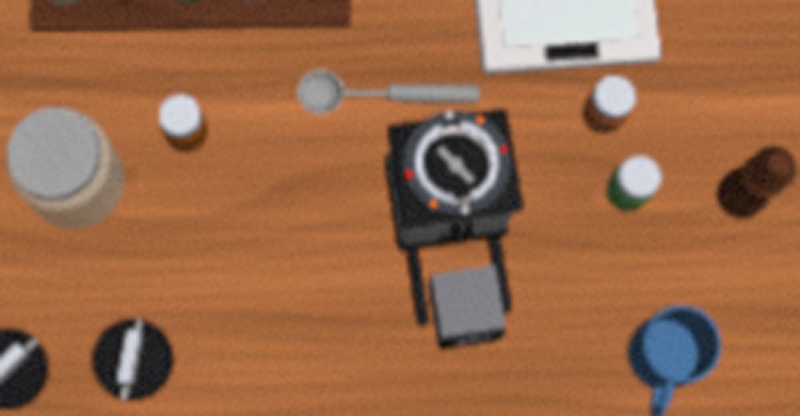

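The crop shows the collar's marks clearly: white at about (450,115) and (464,209), orange at (480,120) and (433,204), red at (503,149) and (409,174). The bin is nearly square to the feet, about 35 mm out. I'll take the grinder axis and yaw from the coloured marks.

```bash
cat > marks.py <<'E'
from h import *
def marks(p,im,c,rad,minA=1):
    hsv=cv2.cvtColor(im,cv2.COLOR_BGR2HSV); m=np.zeros(im.shape[:2],np.uint8); cv2.circle(m,tuple(int(v) for v in c),int(rad),1,-1)
    H,S,V=cv2.split(hsv); out=[]
    for nm,lo,ma in(("red",1.45,((H<7)|(H>172))&(S>130)&(V>110)),("or",.65,(H>=8)&(H<22)&(S>130)&(V>150))):
        n,l,st,ce=cv2.connectedComponentsWithStats((ma&(m>0)).astype(np.uint8),connectivity=8)
        for i in range(1,n):
            if st[i,4]>=minA: out.append((nm,lo,ce[i],st[i,4],plane(p,[ce[i]],.165)[0]))
    return out
E
python3 - <<'E'
from marks import *
p=eyes.camera_params("top"); im=cv2.imread("pics/top0.png")
for o in marks(p,im,(362,171),17): print(o[0],o[2].round(1),o[3],o[4].round(4))
w=220+np.array([[450,464]]).T/3.2; uv=np.c_[w,120+np.array([115,209])/3.2]; a=plane(p,uv,.165); d=a[0]-a[1]; print(a.mean(0),np.degrees(np.arctan2(d[1],d[0])),np.linalg.norm(d))
# bin top: front-left.. corners
b=np.c_[220+np.array([432,497,504,439])/3.2,120+np.array([274,266,332,341])/3.2]; B=plane(p,b,.07); print(B.round(4)); d=B[0]-B[3]; print(np.degrees(np.arctan2(d[1],d[0])))
E
```

```text
red [377.2 166.2] 6 [ 0.663  -0.1069  0.165 ]
red [347.5 174. ] 6 [ 0.639 -0.013  0.165]
or [369.5 157. ] 6 [ 0.6932 -0.0838  0.165 ]
or [355. 183.] 5 [ 0.6098 -0.0358  0.165 ]
[ 0.64951575 -0.06131298  0.165     ] 6.579913742279894 0.09557289668001696
[[ 0.554  -0.0406  0.07  ]
 [ 0.5615 -0.1081  0.07  ]
 [ 0.4926 -0.1131  0.07  ]
 [ 0.4843 -0.0461  0.07  ]]
4.498586317087139
```

```bash
cat > plan.py <<'E'
from h import *
def ang(s):
    x=R.from_quat(s["ee_rot"]).as_matrix()[:,0]; return np.degrees(np.arctan2(x[1],x[0]))
def plan(T,a1,vmax=38.,wmax=7.,n=None):
    s=sensors.read_state(); P=np.array(s["eef_pos"]); a0=ang(s); da=(a1-a0+180)%360-180
    d=(np.array(T)-P)*1000; n=n or int(np.ceil(max(np.linalg.norm(d)/vmax,abs(da)/wmax,1)))
    print("at",P.round(4),"a",a0.round(2),"F",s["wrist_force"].round(1),"w",round(s["grip_width"],4),"t",round(s["t"],2))
    for i in range(n):
        a=np.radians(a0+da*i/n); v=d/n
        print("%.1f %.1f %.1f %.2f"%(v[0]*np.cos(a)+v[1]*np.sin(a), v[0]*np.sin(a)-v[1]*np.cos(a), -v[2], -da/n))
def G(x,y,c=(.651,-.060),yaw=7.2):
    t=np.radians(yaw); return np.array(c)+[x*np.cos(t)-y*np.sin(t),x*np.sin(t)+y*np.cos(t)]
E
python3 -c "
from plan import *
plan([*G(-.215,0),.231],97.2,vmax=33.5)"
```

```text
at [0.2834 0.5567 0.2308] a 63.02 F [-0.3  0.6 -0.5] w 0.0853 t 0.1
-25.2 21.5 -0.0 -1.71
-25.8 20.7 -0.0 -1.71
-26.4 19.9 -0.0 -1.71
-27.0 19.1 -0.0 -1.71
-27.6 18.3 -0.0 -1.71
-28.1 17.5 -0.0 -1.71
-28.6 16.6 -0.0 -1.71
-29.1 15.8 -0.0 -1.71
-29.5 14.9 -0.0 -1.71
-30.0 14.0 -0.0 -1.71
-30.4 13.1 -0.0 -1.71
-30.8 12.2 -0.0 -1.71
-31.1 11.3 -0.0 -1.71
-31.4 10.4 -0.0 -1.71
-31.7 9.4 -0.0 -1.71
-32.0 8.5 -0.0 -1.71
-32.2 7.5 -0.0 -1.71
-32.4 6.5 -0.0 -1.71
-32.6 5.6 -0.0 -1.71
-32.8 4.6 -0.0 -1.71
```

send_rows:
  targets: "0.1 -25 21 0 -1.7;0.1 -26 21 0 -1.7;0.1 -26 20 0 -1.7;0.1 -27 19 0 -1.7;0.1 -28 18 0 -1.7"

```text
t: 0.52
eef_pos: [0.3215, 0.3945, 0.231]
ee_rot: [0.811, 0.585, -0.0, 0.0]
wrist_force: [1.0, 0.2, 0.2]
grip_width: 0.0387
```

send_rows:
  targets: "0.1 -28 17 0 -1.7;0.1 -29 17 0 -1.7;0.1 -29 16 0 -1.7;0.1 -29 15 0 -1.7;0.1 -30 14 0 -1.7"

```text
t: 0.93
eef_pos: [0.3601, 0.234, 0.2313]
ee_rot: [0.765, 0.644, -0.0, -0.0]
wrist_force: [0.1, -0.2, -0.2]
grip_width: 0.0383
```

send_rows:
  targets: "0.1 -30 13 0 -1.7;0.1 -31 12 0 -1.7;0.1 -31 11 0 -1.7;0.1 -31 10 0 -1.7;0.1 -32 9 0 -1.7"

```text
t: 1.35
eef_pos: [0.397, 0.0736, 0.2313]
ee_rot: [0.716, 0.699, 0.0, -0.0]
wrist_force: [0.7, 0.4, -0.1]
grip_width: 0.0384
```

send_rows:
  targets: "0.1 -32 8 0 -1.7;0.1 -32 7 0 -1.7;0.1 -32 6 0 -1.7;0.1 -33 6 0 -1.7;0.1 -33 5 0 -1.7"

```text
t: 1.77
eef_pos: [0.4344, -0.0875, 0.2313]
ee_rot: [0.662, 0.75, -0.0, -0.0]
wrist_force: [0.1, 1.1, 0.2]
grip_width: 0.0384
```

```bash
python3 -c "
from plan import *
plan([*G(-.215,0),.231],97.2)
p,im=snap('wrist','w1')
c=np.array(p['tvec']);print(-cv2.Rodrigues(p['rvec'])[0].T@c, p['vertical_fov'])
print(proj(p,[[.651,-.06,.165],[*G(-.0525,0),.07]]))
print(sensors.read_state()['q'])"
```

```text
at [ 0.4344 -0.0875  0.2313] a 97.11 F [0.1 1.1 0.2] w 0.0384 t 1.77
0.1 3.3 0.3 -0.09
[ 0.36221571 -0.09716474  0.37555667] 70.69365568139133
[[318.22071095 415.72291261]
 [317.90849539 307.9438136 ]]
[-0.07757226  0.236917    0.18207697  2.05871513 -0.0538821   0.84935462
  1.82811543]
```

View pics/w1.png

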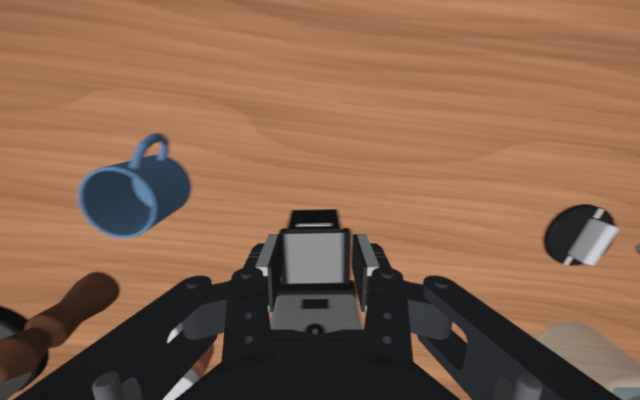

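The wrist picture shows the bin's top between the fingers at (316,258). The mug is well to the left and the lid is at (585,235). I'll lower and push.

send_rows:
  targets: "0.1 0 0 39 0;0.1 0 0 39 0;0.1 0 0 39 0;0.1 0 0 39 0;0.1 0 0 39 0"

```text
t: 2.23
eef_pos: [0.4343, -0.0857, 0.0347]
ee_rot: [0.663, 0.749, 0.0, 0.0]
wrist_force: [3.0, -0.3, 0.2]
grip_width: 0.0384
```

send_rows:
  targets: "0.1 0 10 0 0;0.1 0 10 0 0;0.1 0 8 0 0;0.1 0 6 0 0;0.1 0 6 0 0"

```text
t: 2.65
eef_pos: [0.4764, -0.0807, 0.0385]
ee_rot: [0.662, 0.749, 0.001, 0.001]
wrist_force: [0.1, 0.6, -0.6]
grip_width: 0.0383
```

send_rows:
  targets: "0.1 0 6 0 0;0.1 0 6 0 0;0.1 0 6 0 0;0.1 0 6 0 0;0.1 0 6 0 0"

```text
t: 3.07
eef_pos: [0.5045, -0.0772, 0.0364]
ee_rot: [0.663, 0.749, -0.0, -0.0]
wrist_force: [-2.6, -0.4, 0.7]
grip_width: 0.0385
```

```bash
python3 -c "
from plan import *
plan([*G(-.135,0),.036],97.2)"
```

```text
at [ 0.5045 -0.0772  0.0364] a 97.02 F [-2.6 -0.4  0.7] w 0.0385 t 3.07
-1.3 12.5 0.4 -0.18
```

send_rows:
  targets: "0.1 -1 3 0 0;0.1 0 3 0 0;0.1 0 2 0 0;0.1 0 2 0 0;0.1 0 0 0 0"

```text
t: 3.48
eef_pos: [0.5144, -0.077, 0.0363]
ee_rot: [0.662, 0.749, 0.0, 0.0]
wrist_force: [-0.2, 0.3, -0.6]
grip_width: 0.0384
```

send_rows:
  targets: "0.1 0 2 0 0;0.1 0 1 0 0;0.1 0 0 0 0"

```text
t: 3.73
eef_pos: [0.5172, -0.0766, 0.0363]
ee_rot: [0.662, 0.749, 0.0, 0.0]
wrist_force: [0.3, -0.5, -0.8]
grip_width: 0.0384
```

send_rows:
  targets: "0.1 0 1.5 0 0;0.1 0 1 0 0"

```text
t: 3.9
eef_pos: [0.5182, -0.0765, 0.0362]
ee_rot: [0.663, 0.749, -0.001, -0.001]
wrist_force: [-13.6, -2.4, 10.7]
grip_width: 0.0382
```

send_rows:
  targets: "0.1 0 1.5 0 0;0.1 0 1 0 0"

```text
t: 4.07
eef_pos: [0.5183, -0.0766, 0.0359]
ee_rot: [0.663, 0.749, -0.002, -0.003]
wrist_force: [-27.1, -3.1, 19.3]
grip_width: 0.0387
```

```bash
python3 -c "
from plan import *
plan([*G(-.135,0),.036],97.2)
p,im=snap('top','t2'); cv2.imwrite('pics/c2.png',cv2.resize(im[140:240,300:430],None,fx=5,fy=5,interpolation=cv2.INTER_CUBIC))"
```

```text
at [ 0.5183 -0.0766  0.0359] a 97.0 F [-27.1  -3.1  19.3] w 0.0387 t 4.07
-0.2 -1.2 -0.1 -0.20
```

View pics/c2.png

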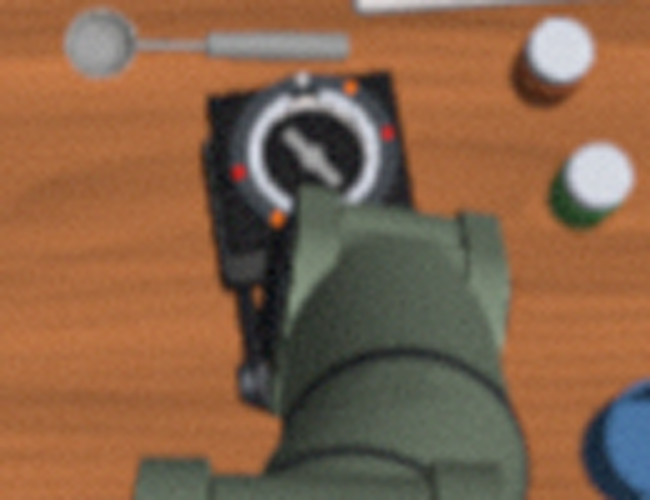

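The arm covers the bin in this crop. A firm stop at 27 N came within 1 mm of the expected place. I'll back off, rise and check from above.

send_rows:
  targets: "0.1 0 -8 0 0;0.1 0 -24 0 0;0.1 0 -30 0 0;-1 0 0 -30 0;-1 0 0 -39 0"

```text
t: 4.53
eef_pos: [0.4577, -0.0838, 0.1043]
ee_rot: [0.663, 0.749, -0.002, -0.002]
wrist_force: [1.7, 0.1, 1.0]
grip_width: 0.0614
```

send_rows:
  targets: "-1 20 0 -35 1;-1 38 0 -10 2;-1 40 0 0 3;-1 40 0 0 3;-1 40 0 0 3"

```text
t: 4.95
eef_pos: [0.4515, 0.0958, 0.151]
ee_rot: [0.738, 0.675, 0.001, 0.0]
wrist_force: [0.3, -1.1, -0.9]
grip_width: 0.0853
```

```bash
python3 -c "
from plan import *
plan([.40,.277,.23],81)
p,im=snap('top','t3'); cv2.imwrite('pics/c3.png',cv2.resize(im[140:250,240:430],None,fx=4,fy=4,interpolation=cv2.INTER_CUBIC))"
```

```text
at [0.4515 0.0958 0.151 ] a 84.85 F [ 0.3 -1.1 -0.9] w 0.0853 t 4.95
29.3 -11.3 -13.2 0.64
29.2 -11.6 -13.2 0.64
29.0 -11.9 -13.2 0.64
28.9 -12.2 -13.2 0.64
28.8 -12.6 -13.2 0.64
28.6 -12.9 -13.2 0.64
```

View pics/c3.png

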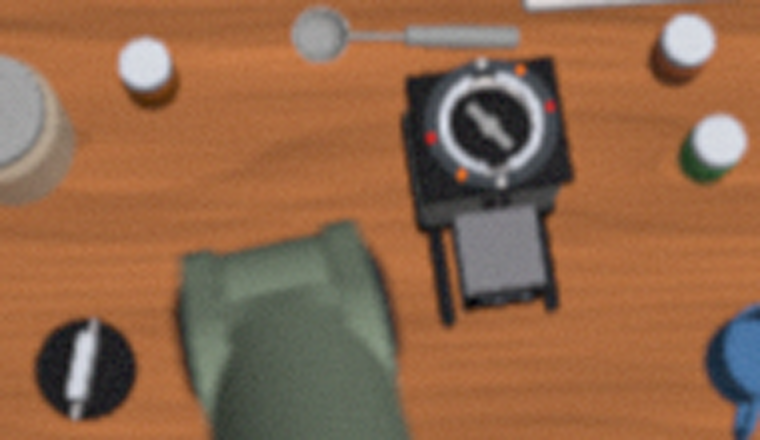

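The bin now meets the grinder; its top corners in the crop are at (455,212), (540,205), (547,290) and (465,297). The lid is at (86,368). I'll compute the bin error and carry on to the lid.

```bash
python3 -c "
from plan import *
p=eyes.camera_params('top')
b=np.c_[240+np.array([455,540,547,465])/4,140+np.array([212,205,290,297])/4]
B=plane(p,b,.07)[:,:2]-[.651,-.06]; t=np.radians(7.2); M=np.array([[np.cos(t),-np.sin(t)],[np.sin(t),np.cos(t)]])
print((B@M).round(4)); 
plan([.474,.277,.175],81,vmax=37)"
```

```text
[[-0.0512  0.0291]
 [-0.0551 -0.0418]
 [-0.1265 -0.0363]
 [-0.1229  0.0316]]
at [0.4517 0.1045 0.1506] a 85.05 F [-0.1 13.2 -0.5] w 0.0851 t 5.0
34.8 1.5 -4.9 0.81
34.8 1.0 -4.9 0.81
34.8 0.5 -4.9 0.81
34.8 -0.0 -4.9 0.81
34.8 -0.5 -4.9 0.81
```

send_rows:
  targets: "-1 36 0 -4 0.8;-1 36 0 -5 0.8;-1 36 0 -5 0.8;-1 36 -3 -5 0.8;-1 36 -3 -5 0.6"

```text
t: 5.42
eef_pos: [0.4665, 0.2752, 0.1747]
ee_rot: [0.759, 0.651, 0.0, 0.0]
wrist_force: [1.6, -0.4, 0.0]
grip_width: 0.0855
```

```bash
python3 -c "
from plan import *
plan([.474,.277,.175],81,vmax=37)
p,im=snap('wrist','w2'); print(p)"
```

```text
at [0.4665 0.2752 0.1747] a 81.2 F [ 1.6 -0.4  0. ] w 0.0855 t 5.42
2.9 7.1 -0.3 0.20
{'vertical_fov': 70.69365568139133, 'cx': 316.8792940934088, 'cy': 196.48446907180352, 'k1': 0.01211736295953124, 'rvec': array([-2.20993026, -1.89372777, -0.27441694]), 'tvec': array([-0.34243072, -0.42241538,  0.20752038])}
```

View pics/w2.png

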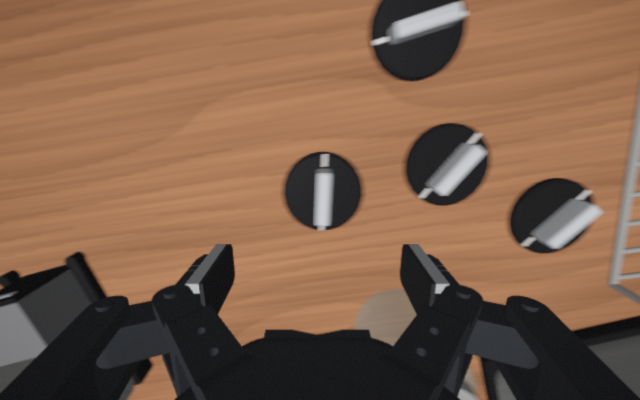

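The lid I want is at (323,190) in the wrist view, its bar nearly along the image's vertical, well clear of its neighbours. I'll measure the lid, and measure the bin's squareness properly, since my picked corners gave it about 3° off.

```bash
cat > lid.py <<'E'
from plan import *
def lid(p,im,c,rad):
    hsv=cv2.cvtColor(im,cv2.COLOR_BGR2HSV); m=np.zeros(im.shape[:2],np.uint8); cv2.circle(m,c,rad,1,-1)
    wood=(hsv[...,1]>70)&(hsv[...,2]>60)
    o=((~wood)&(m>0)).astype(np.uint8); o=cv2.morphologyEx(o,cv2.MORPH_OPEN,np.ones((3,3)))
    cs=max(cv2.findContours(o,cv2.RETR_EXTERNAL,cv2.CHAIN_APPROX_NONE)[0],key=cv2.contourArea)
    W=plane(p,cs.reshape(-1,2),.025)[:,:2].astype(np.float32)
    e=cv2.fitEllipse(W*1000); print("cap fit",np.round(e[0],1),np.round(e[1],1))
    br=((hsv[...,1]<60)&(hsv[...,2]>95)&(m>0)).astype(np.uint8)
    cb=max(cv2.findContours(br,cv2.RETR_EXTERNAL,cv2.CHAIN_APPROX_NONE)[0],key=cv2.contourArea)
    V=plane(p,cb.reshape(-1,2),.051)[:,:2].astype(np.float32)*1000; r=cv2.minAreaRect(V); print("bar rect",np.round(r[0],1),np.round(r[1],1),round(r[2],1))
E
python3 - <<'E'
from lid import *
cv2.setNumThreads(1)
im=cv2.imread("pics/w2.png")
p=dict(vertical_fov=70.69365568139133,cx=316.8792940934088,cy=196.48446907180352,k1=0.01211736295953124,rvec=[-2.20993026,-1.89372777,-0.27441694],tvec=[-0.34243072,-0.42241538,0.20752038])
lid(p,im,(323,190),45)
pt=eyes.camera_params("top"); im=cv2.imread("pics/t3.png"); hsv=cv2.cvtColor(im,cv2.COLOR_BGR2HSV)
print(hsv[203,360:382].tolist()); print(hsv[190:218,365].tolist())
roi=np.zeros(im.shape[:2],np.uint8); roi[190:216,350:380]=1
g=cv2.resize(hsv,None,fx=4,fy=4,interpolation=cv2.INTER_LINEAR); roi=cv2.resize(roi,None,fx=4,fy=4,interpolation=cv2.INTER_NEAREST)
o=((g[...,1]<60)&(g[...,2]>62)&(roi>0)).astype(np.uint8)
c=max(cv2.findContours(o,cv2.RETR_EXTERNAL,cv2.CHAIN_APPROX_NONE)[0],key=cv2.contourArea).reshape(-1,2)/4-.375
V=plane(pt,c,.07)[:,:2].astype(np.float32)*1000; print("bin",cv2.minAreaRect(V))
E
```

```text
cap fit [476.6 278.8] [79.2 85.6]
bar rect [477.4 278.4] [18.6 62.7] 79.1
[[114, 10, 134], [130, 11, 136], [120, 8, 130], [120, 6, 130], [126, 10, 134], [90, 2, 131], [133, 14, 131], [116, 13, 133], [135, 8, 134], [138, 10, 133], [116, 13, 136], [120, 8, 134], [133, 13, 136], [128, 15, 139], [110, 6, 125], [130, 9, 88], [150, 19, 53], [9, 125, 86], [12, 166, 157], [13, 164, 180], [12, 163, 185], [12, 161, 184]]
[[150, 12, 43], [150, 9, 57], [120, 5, 94], [140, 12, 128], [128, 8, 135], [133, 13, 137], [133, 14, 131], [135, 12, 132], [135, 8, 131], [120, 8, 134], [135, 11, 134], [126, 10, 134], [120, 6, 134], [90, 2, 131], [126, 9, 136], [120, 6, 132], [113, 8, 132], [126, 10, 134], [138, 10, 133], [120, 11, 135], [128, 8, 133], [140, 13, 117], [150, 6, 82], [130, 14, 56], [128, 16, 65], [156, 20, 64], [10, 133, 94], [11, 156, 139]]
bin ((566.9426879882812, -70.32551574707031), (80.65312957763672, 92.86207580566406), 0.4064835011959076)
```

Run:
```python
from lid import *
pt=eyes.camera_params("top"); 
for f,y0,y1,th in(("t3",188,216,100),("top0",195,232,100),("t3",188,216,112)):
    im=cv2.imread(f"pics/{f}.png"); hsv=cv2.cvtColor(im,cv2.COLOR_BGR2HSV)
    g=cv2.resize(hsv,None,fx=4,fy=4,interpolation=cv2.INTER_LINEAR)
    o=((g[...,1]<60)&(g[...,2]>th)).astype(np.uint8); r=np.zeros_like(o); r[y0*4:y1*4,348*4:384*4]=1; o=cv2.morphologyEx(o*r,cv2.MORPH_OPEN,np.ones((9,9)))
    c=max(cv2.findContours(o,cv2.RETR_EXTERNAL,cv2.CHAIN_APPROX_NONE)[0],key=cv2.contourArea)
    c=c.reshape(-1,2)/4-.375
    V=plane(pt,c,.07)[:,:2].astype(np.float32)*1000; h=cv2.minAreaRect(V); print(f,h)
    # line fits per side
    t=np.radians(h[2]); M=np.array([[np.cos(t),-np.sin(t)],[np.sin(t),np.cos(t)]]); L=(V-V.mean(0))@M
    for ax in(0,1):
        for s in(-1,1):
            k=(s*L[:,ax]>.8*np.abs(L[:,ax]).max())&(np.abs(L[:,1-ax])<22); q=np.polyfit(L[k,1-ax],L[k,ax],1); print(ax,s,round(h[2]+np.degrees(np.arctan(q[0]))*(-1 if ax==0 else 1),2),end=" ")
    print()
```

```text
t3 ((566.5418701171875, -72.5133056640625), (66.61592102050781, 66.1757583618164), 7.01422119140625)
0 -1 7.09 0 1 6.59 1 -1 7.22 1 1 6.52 
top0 ((526.4434204101562, -76.02727508544922), (65.16039276123047, 66.04986572265625), 8.101255416870117)
0 -1 7.94 0 1 7.76 1 -1 8.35 1 1 8.65 
t3 ((566.3009033203125, -72.70155334472656), (63.83773422241211, 64.37664031982422), 6.796424388885498)
0 -1 6.63 0 1 6.41 1 -1 6.92 1 1 6.66
```

The bin is home: its yaw is 6.9° against the grinder's 7.2°, the rear is at -52.4 mm and it is 1.8 mm off sideways. Now for the lid grasp.

```bash
python3 -c "
from plan import *
plan([.477,.279,.029],80,n=5)"
```

```text
at [0.4662 0.2831 0.1754] a 81.52 F [-5.6  8.6  0.2] w 0.0855 t 5.47
-0.5 2.3 29.3 0.30
-0.5 2.3 29.3 0.30
-0.5 2.3 29.3 0.30
-0.5 2.3 29.3 0.30
-0.4 2.3 29.3 0.30
```

send_rows:
  targets: "0.2 0 4 30 0.8;0.2 0 4 30 0.8;0.2 0 3 10 0;0.2 0 0 0 0;0.2 0 0 0 0"

```text
t: 5.88
eef_pos: [0.4777, 0.2713, 0.1047]
ee_rot: [0.768, 0.64, -0.0, 0.0]
wrist_force: [-0.4, -0.3, 0.1]
grip_width: 0.034
```

```bash
python3 -c "
from lid import *
plan([.477,.279,.029],80,n=5)
p,im=snap('wrist','w3'); c=proj(p,[[.477,.279,.025]])[0]; print(c); lid(p,im,tuple(int(v) for v in c),75)
plan([.477,.279,.029],80,n=5)"
```

```text
at [0.4777 0.2713 0.1047] a 79.61 F [-0.4 -0.3  0.1] w 0.034 t 5.88
1.5 -0.4 15.1 -0.08
1.5 -0.4 15.1 -0.08
1.5 -0.4 15.1 -0.08
1.5 -0.4 15.1 -0.08
1.5 -0.4 15.1 -0.08
[327.21009576 201.49527894]
cap fit [482.5 278.8] [ 80.6 109. ]
bar rect [476.6 276.1] [14.2 62.2] 79.5
at [0.4779 0.2716 0.1055] a 79.61 F [0.3 0.3 0.5] w 0.034 t 5.93
1.4 -0.4 15.3 -0.08
1.4 -0.4 15.3 -0.08
1.4 -0.4 15.3 -0.08
1.4 -0.4 15.3 -0.08
1.4 -0.4 15.3 -0.08
```

View pics/w3.png

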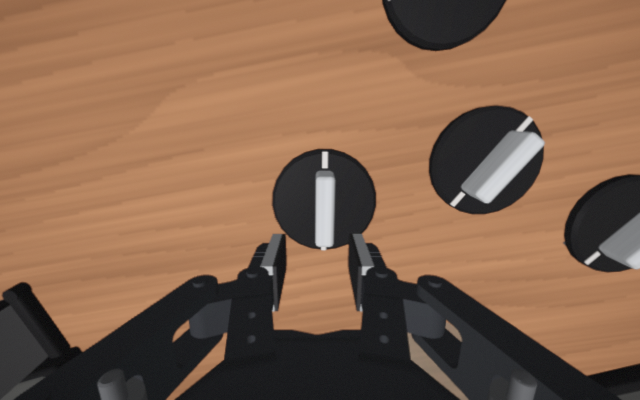

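The bar sits centred in the wrist picture at (325,208), between the open fingers. The lid centre works out at (0.476, 0.276). I'll descend and grip.

send_rows:
  targets: "0.2 2 -1 16 0;0.2 2 -1 16 0;0.2 0 -1 16 0;0.2 0 0 16 0;0.2 0 0 12 0"

```text
t: 6.35
eef_pos: [0.4756, 0.2766, 0.0288]
ee_rot: [0.768, 0.64, 0.001, -0.0]
wrist_force: [-0.1, 0.3, 0.6]
grip_width: 0.0342
```

```bash
python3 -c "
from lid import *
plan([.476,.276,.029],79.5,n=1)"
```

```text
at [0.4756 0.2766 0.0288] a 79.65 F [-0.1  0.3  0.6] w 0.0342 t 6.35
-0.5 0.5 -0.2 0.15
```

send_rows:
  targets: "1 0 0 0 0;1 0 0 0 0;1 0 0 0 0;1 0 0 0 0;1 0 0 0 0"
  force: 70

```text
t: 6.77
eef_pos: [0.4755, 0.2764, 0.0291]
ee_rot: [0.768, 0.64, 0.001, 0.0]
wrist_force: [0.4, -0.6, -1.3]
grip_width: 0.0127
```

send_rows:
  targets: "1 0 0 -15 0;1 0 0 -35 0;1 0 0 -35 0;1 0 0 -39 0;1 0 0 -39 0"

```text
t: 7.18
eef_pos: [0.4748, 0.2758, 0.1934]
ee_rot: [0.768, 0.64, -0.0, 0.0]
wrist_force: [1.1, 0.9, -1.8]
grip_width: 0.0124
```

```bash
python3 -c "
from lid import *
plan([*G(0,0),.235],97.2,vmax=36)"
```

```text
at [0.4748 0.2758 0.1934] a 79.61 F [ 1.1  0.9 -1.8] w 0.0124 t 7.18
-27.1 21.3 -3.8 -1.60
-27.7 20.5 -3.8 -1.60
-28.3 19.7 -3.8 -1.60
-28.8 18.9 -3.8 -1.60
-29.3 18.1 -3.8 -1.60
-29.8 17.3 -3.8 -1.60
-30.3 16.4 -3.8 -1.60
-30.7 15.6 -3.8 -1.60
-31.2 14.7 -3.8 -1.60
-31.6 13.8 -3.8 -1.60
-31.9 13.0 -3.8 -1.60
```

send_rows:
  targets: "1 -15 12 -30 -1.6;1 -28 21 -12 -1.6;1 -28 20 0 -1.6;1 -28 19 0 -1.6;1 -29 19 0 -1.6"

```text
t: 7.6
eef_pos: [0.5507, 0.1368, 0.2342]
ee_rot: [0.721, 0.693, 0.001, 0.0]
wrist_force: [-0.1, 1.1, -1.6]
grip_width: 0.0125
```

send_rows:
  targets: "1 -29 18 0 -1.6;1 -30 17 0 -1.6;1 -30 16 0 -1.6;1 -30 15 0 -1.6;1 -31 15 0 -1.6"

```text
t: 8.02
eef_pos: [0.6338, -0.0123, 0.2338]
ee_rot: [0.671, 0.741, 0.0, 0.0]
wrist_force: [0.6, 0.9, -1.3]
grip_width: 0.0124
```

```bash
python3 -c "
from lid import *
plan([*G(0,0),.235],97.2,vmax=36)"
```

```text
at [ 0.6338 -0.0123  0.2338] a 95.7 F [ 0.6  0.9 -1.3] w 0.0124 t 8.02
-24.6 6.2 -0.6 -0.75
-24.7 5.9 -0.6 -0.75
```

send_rows:
  targets: "1 -23 6 0 -0.8;1 -20 5 0 -0.7;1 0 0 0 0;1 0 0 0 0;1 0 0 0 0"

```text
t: 8.43
eef_pos: [0.6486, -0.0517, 0.2335]
ee_rot: [0.662, 0.75, 0.0, -0.0]
wrist_force: [-0.3, 0.0, -1.0]
grip_width: 0.0128
```

```bash
python3 -c "
from lid import *
plan([*G(0,0),.235],97.2,vmax=36)
p,im=snap('wrist','w4'); np.save('w4.npy',p,allow_pickle=True)
s=sensors.read_state();c=s['eef_pos']; print(proj(p,[[c[0],c[1],c[2]-.004],[*G(0,0),.165],[*G(-.048,0),.165],[*G(.048,0),.165]]))"
```

```text
at [ 0.6486 -0.0517  0.2335] a 97.14 F [-0.3  0.  -1. ] w 0.0128 t 8.43
-8.5 1.4 -1.5 -0.06
[[319.10330632 244.92648026]
 [307.23243763 210.15919302]
 [306.51511886 149.62075555]
 [307.859204   263.8277185 ]]
```

View pics/w4.png

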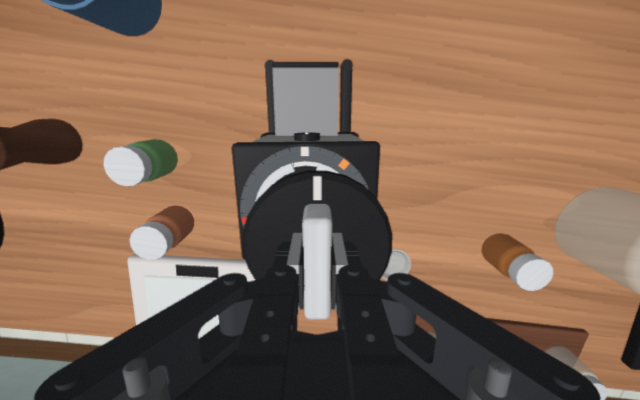

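The wrist picture shows the held lid, with its pointer at (317,187), over the collar. The slot's white mark is at (305,152), orange at (344,164) and red at (243,220). I'll refine the collar pose from those marks, and find how far the lid is shifted along the bar from the cap's front edge at about row 171.

```bash
cat > col.py <<'E'
from lid import *
from scipy.optimize import least_squares
def collar(p,uv,ang_off):  # uv marks with nominal angles (rad, grinder frame)
    W=plane(p,uv,.165)[:,:2]
    f=lambda x:(np.c_[x[0]+.048*np.cos(x[2]+ang_off),x[1]+.048*np.sin(x[2]+ang_off)]-W).ravel()
    r=least_squares(f,[.651,-.06,.125]); return r.x[:2],np.degrees(r.x[2]),np.abs(r.fun).max()
E
python3 - <<'E'
from col import *
p=np.load('w4.npy',allow_pickle=True).item(); im=cv2.imread('pics/w4.png'); hsv=cv2.cvtColor(im,cv2.COLOR_BGR2HSV)
def cen(m,x0,y0,x1,y1):
    ys,xs=np.nonzero(m[y0:y1,x0:x1]); return [xs.mean()+x0,ys.mean()+y0],len(xs)
H,S,V=cv2.split(hsv)
w=cen((S<50)&(V>170),296,144,314,158); o=cen((S>120)&(V>150)&(H<22)&(H>7),334,155,354,174); r=cen((S>120)&(V>100)&((H<7)|(H>172)),238,210,249,228); print(w,o,r)
pi=np.pi
print(collar(p,[w[0],o[0]],np.array([pi,pi-.65])),collar(p,[w[0],o[0],r[0]],np.array([pi,pi-.65,-1.45])))
lp=cen((S<60)&(V>150),308,174,326,200); print("pointer",lp)
s=sensors.read_state(); P=s['eef_pos']; M=R.from_quat(s['ee_rot']).as_matrix()
for dz in(.002,.004,.006): print(dz,proj(p,[P+M@np.array([x,y,dz]) for x,y in((0,-.044),(0,-.036),(0,-.028),(0,0),(.044,0),(-.044,0))]).round(1).tolist())
print(V[160:205,317].tolist()); print(V[240,232:252],V[240,380:400])
E
```

```text
([np.float64(304.4507042253521), np.float64(151.05633802816902)], 71) ([np.float64(343.3623188405797), np.float64(163.84057971014494)], 69) ([np.float64(243.5), np.float64(219.66666666666666)], 36)
(array([ 0.65225049, -0.06093898]), np.float64(7.56412434372045), np.float64(0.00017452014168713864)) (array([ 0.65274221, -0.06210271]), np.float64(6.896617783930487), np.float64(0.001288474845609039))
pointer ([np.float64(316.5), np.float64(187.62105263157895)], 190)
0.002 [[319.2, 170.5], [319.2, 185.3], [319.2, 199.6], [319.1, 246.5], [396.4, 246.5], [241.9, 246.6]]
0.004 [[319.2, 169.8], [319.2, 184.4], [319.2, 198.5], [319.1, 244.9], [395.4, 244.9], [242.8, 245.0]]
0.006 [[319.2, 169.1], [319.2, 183.5], [319.1, 197.5], [319.1, 243.4], [394.5, 243.4], [243.7, 243.5]]
[101, 104, 144, 216, 222, 213, 193, 187, 200, 200, 140, 51, 23, 34, 35, 76, 171, 219, 223, 223, 223, 223, 223, 223, 223, 223, 223, 223, 223, 223, 223, 223, 223, 223, 223, 223, 222, 223, 222, 215, 107, 44, 43, 59, 113]
[178 179 179 180 180 180 180 175 121  54  39  37  36  39  40  42  41  43
  43  44] [ 40  40  40  40  41  39  39  38  34  30  28  62 148 182 187 186 186 186
 186 186]
```

```bash
python3 -c "
from lid import *
plan([.6515,-.0595,.200],97.35,n=3)"
```

```text
at [ 0.6486 -0.0512  0.2335] a 97.18 F [ 0.1  0.4 -2. ] w 0.0126 t 8.48
-2.9 0.6 11.2 -0.06
-2.9 0.6 11.2 -0.06
-2.9 0.6 11.2 -0.06
```

send_rows:
  targets: "1 -3 0.6 11 -0.1;1 -3 0.6 11 -0.1;1 -2.6 0.6 11 0;1 0 0 0 0;1 0 0 0 0"

```text
t: 8.9
eef_pos: [0.6512, -0.0608, 0.1991]
ee_rot: [0.661, 0.751, -0.001, -0.001]
wrist_force: [0.2, -1.0, -1.1]
grip_width: 0.0127
```

Run:
```python
from col import *
plan([.6515,-.0595,.190],97.35,n=3)
p,im=snap('wrist','w5'); hsv=cv2.cvtColor(im,cv2.COLOR_BGR2HSV)
H,S,V=cv2.split(hsv); s=sensors.read_state(); P=s['eef_pos']; M=R.from_quat(s['ee_rot']).as_matrix()
e=proj(p,[P+M@np.array([x,y,.004]) for x,y in((0,-.044),(0,-.036),(0,-.028))]); print("pred pointer",e.round(1).tolist())
m=[[*G(.048*np.cos(a),.048*np.sin(a),c=(.6522,-.0609),yaw=7.5),.165] for a in(np.pi,np.pi-.65)]; q=proj(p,m); print("pred marks",q.round(1).tolist())
def cen(mk,c,r):
    x,y=int(c[0]),int(c[1]); ys,xs=np.nonzero(mk[y-r:y+r,x-r:x+r]); return [xs.mean()+x-r,ys.mean()+y-r],len(xs)
w=cen((S<50)&(V>170),q[0],8); o=cen((S>120)&(V>150)&(H<22)&(H>7),q[1],10); lp=cen((S<60)&(V>170),e[1],10); print(w,o,lp)
print(collar(p,[w[0],o[0]],np.array([np.pi,np.pi-.65])))
print("pointer seen on cap plane",plane(p,[lp[0]],P[2]-.004),"pred",P+M@np.array([0,-.036,.004]))
```

```text
at [ 0.6512 -0.0608  0.1991] a 97.31 F [ 0.2 -1.  -1.1] w 0.0127 t 8.9
0.4 0.1 3.0 -0.01
0.4 0.1 3.0 -0.01
0.4 0.1 3.0 -0.01
pred pointer [[318.5, 170.6], [318.5, 185.2], [318.5, 199.4]]
pred marks [[317.6, 155.8], [362.8, 170.9]]
([np.float64(317.0), np.float64(156.0)], 99) ([np.float64(363.2916666666667), np.float64(170.97916666666666)], 96) ([np.float64(316.6901408450704), np.float64(185.14788732394365)], 142)
(array([ 0.65235147, -0.0605458 ]), np.float64(7.978854417920734), np.float64(0.00029603887154129593))
pointer seen on cap plane [[ 0.61596288 -0.06623365  0.19587857]] pred [ 0.61587862 -0.06527779  0.19590651]
```

send_rows:
  targets: "1 1.1 0.8 0 0;1 0 0 4 -0.2;1 0 0 4 0;1 0 0 3 0;1 0 0 0 0"

```text
t: 9.37
eef_pos: [0.652, -0.0594, 0.1885]
ee_rot: [0.659, 0.752, -0.0, -0.0]
wrist_force: [-0.3, -0.1, -1.4]
grip_width: 0.0127
```

send_rows:
  targets: "1 0 0 3 0;1 0 0 0 0"

```text
t: 9.53
eef_pos: [0.6522, -0.0595, 0.1858]
ee_rot: [0.659, 0.752, -0.0, -0.0]
wrist_force: [0.4, -0.4, -2.4]
grip_width: 0.0125
```

send_rows:
  targets: "1 0 0 2 0;1 0 0 2 0;1 0 0 0 0"

```text
t: 9.78
eef_pos: [0.6522, -0.0595, 0.1819]
ee_rot: [0.659, 0.752, -0.0, -0.0]
wrist_force: [0.6, 0.5, -1.2]
grip_width: 0.0128
```

send_rows:
  targets: "1 0 0 1.5 0;1 0 0 1.5 0;1 0 0 0 0"

```text
t: 10.03
eef_pos: [0.6523, -0.0594, 0.1791]
ee_rot: [0.659, 0.752, -0.0, -0.0]
wrist_force: [-0.5, 0.4, -1.6]
grip_width: 0.0125
```

send_rows:
  targets: "1 0 0 1 0;1 0 0 0 0"

```text
t: 10.2
eef_pos: [0.6524, -0.0595, 0.1789]
ee_rot: [0.659, 0.752, 0.0, 0.0]
wrist_force: [-4.4, 1.2, 7.7]
grip_width: 0.0126
```

Seated: an 8 N reaction at TCP height 0.179, as expected. Now I'll hold briefly and then twist clockwise about 40° (0.65 rad plus the play).

send_rows:
  targets: "1 0 0 0 0;1 0 0 0 0;1 0 0 0 2;1 0 0 0 4;1 0 0 0 4"
  force: 80

```text
t: 10.62
eef_pos: [0.6528, -0.0589, 0.179]
ee_rot: [0.723, 0.691, 0.001, 0.0]
wrist_force: [-0.3, 4.7, 6.3]
grip_width: 0.0123
```

send_rows:
  targets: "1 0 0 0 5;1 0 0 0 5;1 0 0 0 5;1 0 0 0 5;1 0 0 0 0"

```text
t: 11.03
eef_pos: [0.6532, -0.058, 0.179]
ee_rot: [0.833, 0.554, 0.001, -0.0]
wrist_force: [0.5, 6.5, 6.9]
grip_width: 0.0127
```

```bash
python3 -c "
from lid import *
print(sensors.read_state()['moment'])
plan([.652,-.0595,.179],97.7-41,n=2)"
```

```text
[ 1.05976079  0.09359048 -0.0585693 ]
at [ 0.6532 -0.058   0.179 ] a 67.26 F [0.5 6.5 6.9] w 0.0127 t 11.03
-0.9 -0.3 0.0 5.28
-0.9 -0.2 0.0 5.28
```

send_rows:
  targets: "1 -0.4 0 0 4;1 -0.4 0 0 4;1 0 0 0 2.5;1 0 0 0 0;1 0 0 0 0"

```text
t: 11.45
eef_pos: [0.6532, -0.0587, 0.1791]
ee_rot: [0.878, 0.478, 0.001, -0.0]
wrist_force: [3.2, 6.7, 5.2]
grip_width: 0.0127
```

Run:
```python
from col import *
print(sensors.read_state()['moment'])
plan([.652,-.0595,.179],97.7-41,n=1)
p,im=snap('wrist','w6'); cv2.imwrite('pics/c6.png',cv2.resize(im[100:320,200:440],None,fx=2.5,fy=2.5))
plan([.652,-.0595,.179],97.7-41,n=1)
P=sensors.read_state()['eef_pos']
print(proj(p,[[.652,-.0605,.165],[*G(-.048*np.cos(.65),.048*np.sin(.65)),.165]]))
```

```text
[ 1.37315603 -0.58693654  0.0520198 ]
at [ 0.6532 -0.0587  0.1791] a 57.08 F [3.2 6.7 5.2] w 0.0127 t 11.45
-1.3 -0.6 0.1 0.38
at [ 0.6532 -0.0587  0.1791] a 57.1 F [2.5 6.5 5.3] w 0.012 t 11.5
-1.3 -0.6 0.1 0.40
[[315.19932019 236.26873992]
 [310.5199726  156.01715481]]
```

View pics/c6.png

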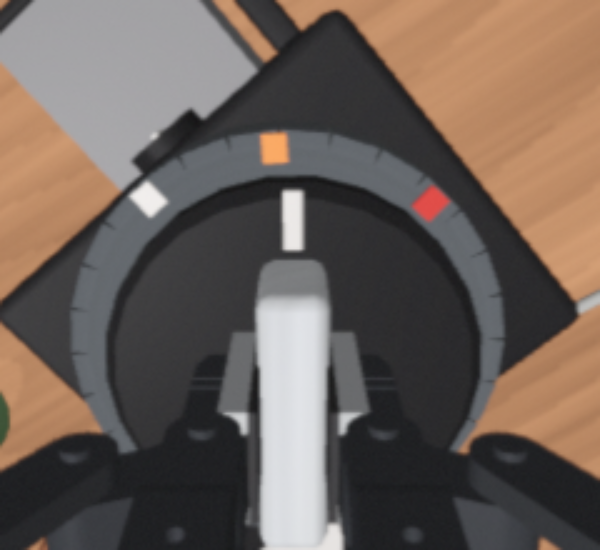

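The crop shows the lid's pointer at (292,220), about 5° past the orange mark at (274,148) and well short of red at (432,204). That puts the lid near 0.74 rad, so the ring is near 0.67 after the play. The cap lies flat and centred, and the bin is still against the face. I'm handing in.

```bash
python3 -c "
from h import *
print(ticket.finish_job()); s=sensors.read_state(); print(s['t'],s['eef_pos'],s['grip_width'],s['wrist_force'])"
```

```text
the job is handed in; nothing more can be done
None
the job is handed in; nothing more can be done
```

The bin is pushed home, the lid has dropped through the slots, and the arm is still gripping it at the pulse mark. I handed in at about 11.5 s, and the system reports no verdict.

- **Bin:** I pushed it back to a firm stop, with a 27 N peak. From the top camera its rear is flush to within about 1 mm, 1.8 mm off sideways and 0.3° off square. A rough first pick of its corners had shown about 3° off, but a proper edge fit cleared that. The last picture shows it still against the grinder.
- **Lid:** I took the one farthest to the robot's right. It went through the slots with no resistance and seated with about 8 N at the expected height.
- **Twist:** I turned it about 40° clockwise. The pointer stands about 5° past orange and far from red. That puts the lid near 0.74 rad, so the ring should be near 0.67 after the play; I could not read the ring directly.
- **Last readings:** The fingers were shut on the bar at 12–13 mm opening with an 80 N grip setting. About 5 N of push on the collar and 7 N sideways remained. The tool was about 1.5 mm off the estimated collar axis.
- **Disagreement:** The wrist camera placed the lid 1–1.7 mm to the side of the tool's centre line. I treated that as calibration error and lined the lid up with the collar in the same picture.

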